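# Set the second half of a diptych on the table easel

## Task

One half of a two-part picture already stands on the ledge of the table easel; take its other half, the panel of the very same size, out of the rack and stand it beside the first half, on the free stretch of ledge to the robot's left of it, painted face out. It must sit fully down on the ledge with its back flat against both rails and its edge touching the first half with no visible gap. Go gently: do not knock the first half or shove it along, do not let the second half drop or flop back, and leave everything else where it stands.

Things in the scene. Friction and masses are not known exactly. Their poses are not given: they have to be found in the camera images.
- second_half: The panel to place: plywood painting panel, solid block 140 wide x 160 high x 18 thick mm, 0.2 to 0.43 kg, upright in one of the rack's three places (it varies; known by its size). Origin: centre of its underside (mid thickness). x = normal out of the painted face, y = along the width, z = up its height. Grip it across the thickness at the middle of its top edge.
- second_front (a point): Point on the painted face of second_half, 9 mm out along its x from the origin, on its lower edge.
- easel_back: Raked back of the beech table easel, which stands firm; painted side away from the robot. Origin: on the ledge's upper surface where the rails' front plane meets it, mid length, 80 mm above the table. x = normal of the back, away from the robot, tilted up 25 degrees; y = along the ledge, to the robot's left; z = up the slope, leaning 25 degrees from vertical towards the robot.
- ledge_mid (a point): Point on the ledge's upper surface, mid length, 15 mm out from the rails along easel_back's x (same axes). The ledge is square to the back, 400 mm long, 30 mm deep from the rails to a lip 8 mm thick and 10 mm high. A panel standing right has its origin at x = 9 mm, z = 0 in easel_back, and is parallel to it.
- free_end (a point): The free end of the ledge, on its surface at the rails: 200 mm from mid length along easel_back's y. The first half (140 x 160 x 18 mm, 0.27 to 0.43 kg, loose, leaning square on the rails) is not reported: see it or feel for it. The edge to meet is 170 to 260 mm from this end, so a second half with its middle within 88 mm of this end stands clear of it. It slides if pushed by some 2 to 5 N.
- top_rail (a point): Mid length of the upper rail's top edge, on its front face, 94 mm up the slope from the ledge. Two level rails, 24 mm high, have their front faces in the plane x = 0 of easel_back: lower one 10 to 34 mm, upper one 70 to 94 mm up the slope. Rails and uprights reach 34 mm behind that plane; nothing of the easel stands more than 99 mm up the slope.
- rack: Wooden rack with three places 75 mm apart along its x (x=-75, 0, 75 mm); origin centre of its underside on the table. Panels stand on it 24 mm above the table between dowels 8 mm thick that reach 100 mm above the table, on both faces of a panel, 40 mm either side of its middle; play 2.5 mm each side. Fixed.
- tall_panel: Another panel in the rack: 100 wide x 200 high x 18 mm; same axes and origin convention. Leave alone.
- square_panel: Another panel in the rack: 120 wide x 120 high x 18 mm; same axes and origin convention. Leave alone.
- tape: Roll of paper tape lying flat, 90 mm across, 24 high; origin centre of underside. Leave alone.
- glue: White glue bottle, 52 mm across, 130 high; origin centre of underside. Leave alone.
- jar: Glass jar, 64 mm across, 70 high; origin centre of underside. Leave alone.
- tin: Paint tin, 76 mm across, 90 high; origin centre of underside. Leave alone.
- mallet: Hammer lying on the table, wooden handle. Leave alone.
- squeegee: Printing squeegee standing on its rubber, 220 mm long along y, 30 thick, 75 high; origin centre of underside. Leave alone.
- sanding_block: Cork sanding block 70 x 40 x 28 mm; origin centre of underside. Leave alone.
Not all that is in view belongs to the job. What is shaped like the rack but blue is not meant.

How it is judged:
By the outcome, as a careful person would: the job done as asked, in the order asked, and still so for the second after the job is handed in, with the robot touching nothing.
It also fails if it takes over 56 s, if anything falls off the work surface, if the arm or the gripper's body presses on something with over 40 N, if the wrist force passes 120 N, or if a joint passes its speed limit or range.

## Robot

A 7-joint arm with a two-finger parallel gripper is mounted at the origin on the work surface. World frame = base frame: x ahead of the robot, y to its left, z up, the work surface at z = 0. Lengths are in m, angles in rad, forces in N, time in s.
With the tool pointing down it reaches from about 0.4 to 0.85 m from the base axis. Payload 10.4 kg.
Tool frame: the origin (TCP) lies at the very end of the fingers, on their centre line; the grasp point (between the pads) lies 19 mm behind it; z points along the fingers, y is the line along which they close (so a half turn about z gives the same grasp; the last joint's range is limited). The gripper opens to 87 mm and grips with 3 to 60 N. Pads are 19 mm wide; open, the fingers measure 117 mm over their backs; the gripper's body (75 mm by 190 mm) begins 51 mm behind the grasp point.
Start: joints at [-1.371, 0.332, -0.065, 1.46, 0.022, 1.35, -0.088], TCP at [0.138, 0.61, 0.223] pointing down, gripper open.
Joint ranges: [-2.6, 2.6], [-0.5, 2.12], [-1.47, 1.34], [0.16, 2.42], [-1.27, 4.41], [0.06, 2.06], [-2.6, 2.6]. Speed limits (rad/s): [2.22, 2.22, 2.79, 2.79, 3.14, 3.14, 3.14].

## Interface

Orientations are given as a unit quaternion [x, y, z, w].
In Python, from bench import * gives the robot as it stands.
- The arm moves only by the tool carry_out, never from a script. Its argument "deltas" is a list of rows, each an object with "hand": the finger opening in mm, from 0 to 87; "dp": the shift along the tool's x, y, z each as a share of 250 mm, from -1 to 1, a list of three; "spin": the turn about the tool's z as a share of pi rad, from -1 to 1. In form: [{"hand": hand, "dp": [dx, dy, dz], "spin": spin}, ...]. A call has 1 to 20 rows; each row is the pose to reach, as a shift and turn from the pose commanded when the call began, along the tool's axes at that moment, turning the shorter way round; what a row does not reach only later rows make up. A row lasts 1/10 s, in which the tool goes at most 50 mm and 8.59 degrees, less where a joint would pass 70% of its speed; a pose out of reach is approached as far as the arm can. A call with a number of a shift or a turn outside -1 to 1 is refused whole. A call with a gripper value outside its range is refused whole. The fingers move at their own pace and stop on an object; "force" is the grip in N (left out, the last holds). Time passes only in rows, so rows that repeat a pose let the fingers close. It gives the time, the measured TCP pose, the force, the opening and the grip force at its end, in the units of the state.
- read_state(): the state, without advancing time (a new reading comes with each control period).
- camera(name): name is "scene" or "top"; returns the picture (384x512x3 uint8, red, green, blue); there is no depth.
- get_calibration(name): a dict with "fx", "fy", "cx", "cy" (pixels), "R" (3x3) and "t" (3): a world point X has camera coordinates R X + t. Camera axes: x right, y down, z forward; pixel columns grow to the right and rows downward; lengths in m; the calibration is good to about 2 mm. A picture is of the moment at which its call begins. get_calibration takes no time and is no camera call.
- close_job(): hands the job in; it is judged then, once.
The state is a dict: "time": time; "joint_positions": joint angles; "joint_vel": joint speeds; "joint_torque": joint torques, N m; "ee_pos": TCP position; "eef_rot": TCP orientation; "ft_force": force on the tool from outside, world axes, zero at the start; "torque": the same for the moment, N m; "width": finger opening in m; "grip_force": force on a finger pad.
Only numpy, scipy, OpenCV 4.12 (cv2) and the standard library are available. Lean on these libraries where they do the work, as an engineer would, in place of code of your own. Each camera call takes 0.05 s, during which the arm holds its last target. There are 200 camera calls.

## Working session

There is one attempt and no reset: what is moved stays moved. The work goes in short steps, Python scripts to look and compute and a tool call to move; the robot and the scene stay as the last step left them, time stands still between calls to the robot, and variables do not carry over. Pictures are saved under pics/ and viewed, at most 10 in all, crops included, and the job is handed in when it is done.

Besides the shell and the picture viewer there is one more tool, called as name(argument=value, ...), one argument or row to a line, values as JSON. carry_out: Moves the arm, as the interface text tells. Its arguments: {"type":"object","properties":{"deltas":{"type":"array","items":{"type":"object","properties":{"hand":{"type":"number"},"dp":{"type":"array","items":{"type":"number","minimum":-1,"maximum":1}},"spin":{"type":"number","minimum":-1,"maximum":1}}}},"force":{"type":"number"}},"required":["deltas"]}

```bash
mkdir -p pics
python3 - <<'E'
from bench import *
import cv2
s=read_state(); print({k:s[k] for k in ('time','ee_pos','eef_rot','width','ft_force')})
for n in ('scene','top'):
    im=camera(n); cv2.imwrite(f'pics/{n}0.png',cv2.resize(im[:,:,::-1],(800,600),interpolation=cv2.INTER_CUBIC))
    cv2.imwrite(f'{n}0_raw.png',im[:,:,::-1])
    c=get_calibration(n); print(n,c)
E
```

```text
{'time': 0.0, 'ee_pos': array([0.13804482, 0.60916272, 0.22173876]), 'eef_rot': array([ 1.11193807e-01,  9.93798482e-01, -7.15922784e-04, -3.86470552e-05]), 'width': 0.08681927601844762, 'ft_force': array([ 0.32287585, -0.74035781, -0.35271734])}
scene {'fx': 451.2891262337109, 'fy': 451.2891262337109, 'cx': 253.1795154868356, 'cy': 188.4616329629369, 'R': array([[ 0.54230276,  0.84017503, -0.0036939 ],
       [ 0.63104407, -0.41021102, -0.658415  ],
       [-0.55469911,  0.35472925, -0.75264603]]), 't': array([-0.20756153, -0.26782732,  1.93809377])}
top {'fx': 387.2946801613186, 'fy': 387.2946801613186, 'cx': 257.2642824409468, 'cy': 201.04107698101276, 'R': array([[-0.02305797, -0.99971625, -0.00597872],
       [-0.99888512,  0.02328439, -0.04106521],
       [ 0.04119277,  0.00502517, -0.99913858]]), 't': array([-0.05002756,  0.47584152,  1.28461589])}
```

View pics/scene0.png

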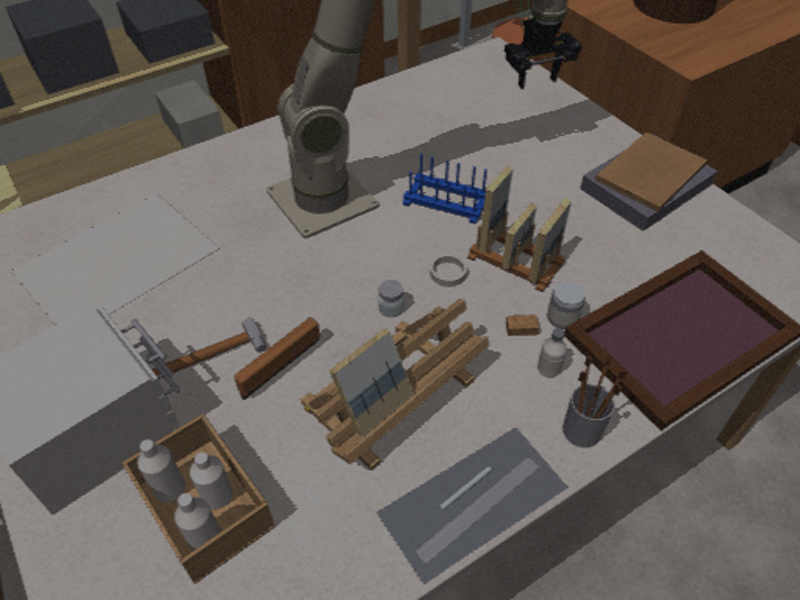

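View pics/top0.png

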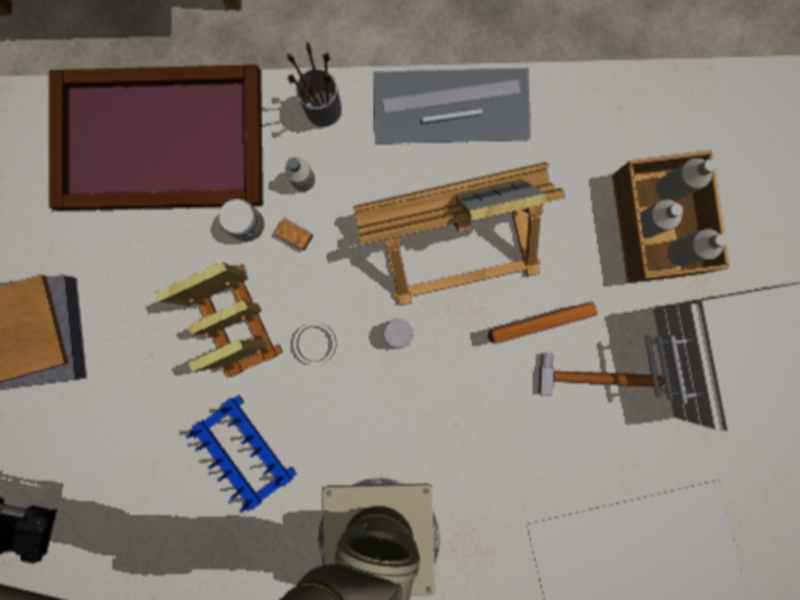

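The rack holds three panels: the furthest, at top-view (200,285), is the wide one. The nearest is the tall one and the middle is the square one. The first half stands on the right part of the easel at top (505,198). Next I'll enlarge both areas.

Run:
```python
import cv2,numpy as np
s=cv2.imread('scene0_raw.png');t=cv2.imread('top0_raw.png')
def crop(im,x0,y0,w,h,W=800,H=600):
    return cv2.resize(im[y0:y0+h,x0:x0+w],(W,H),interpolation=cv2.INTER_CUBIC)
# each half 400x600 or 800x300 
a=crop(s,290,100,90,90,400,400); b=crop(t,90,160,100,100,400,400)
cv2.imwrite('pics/rack.png',np.hstack([a,b]))
a=crop(s,190,185,130,115,452,400);a=crop(s,190,185,133,100,800,600)
cv2.imwrite('pics/easel_s.png',a)
cv2.imwrite('pics/easel_t.png',crop(t,220,95,150,110,800,587))
```

```text
(no output)
```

View pics/rack.png

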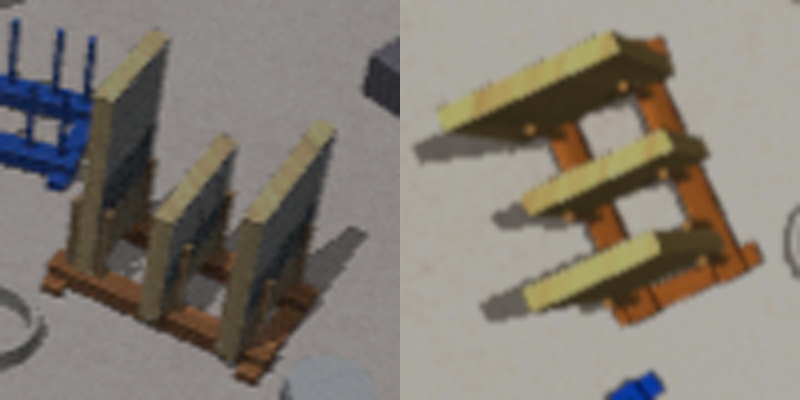

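View pics/easel_t.png

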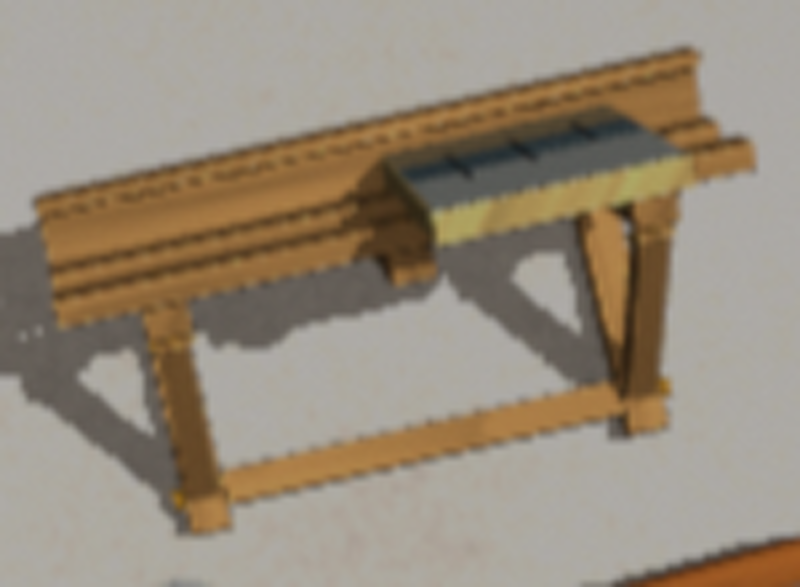

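View pics/easel_s.png

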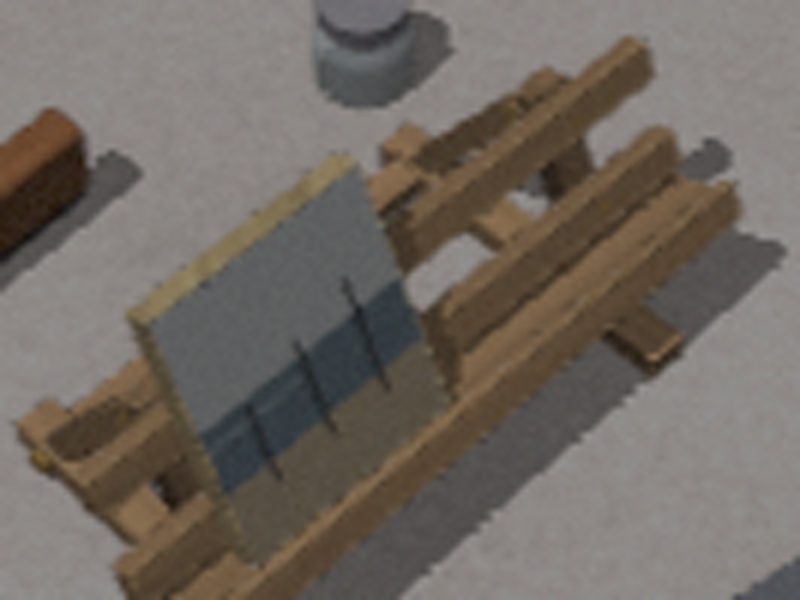

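The panel's painted face looks towards the far left, and so does the first half's. The second half therefore only needs a yaw of about -11°. The tool cannot tilt, so I will lean the panel back with the fingers. Next I fit the poses from the corners I read off.

```bash
cat > h.py <<'E'
from bench import *
import numpy as np, cv2
from scipy.optimize import least_squares
C={n:get_calibration(n) for n in('scene','top')}
def proj(n,P):
    c=C[n];q=np.atleast_2d(P)@c['R'].T+c['t'];return np.c_[c['fx']*q[:,0]/q[:,2]+c['cx'],c['fy']*q[:,1]/q[:,2]+c['cy']]
def rz(a):return np.array([[np.cos(a),-np.sin(a),0],[np.sin(a),np.cos(a),0],[0,0,1]])
a=np.radians(25);T=np.array([[np.cos(a),0,-np.sin(a)],[0,1,0],[np.sin(a),0,np.cos(a)]])
def easel(p,L):return np.array([p[0],p[1],.08])+(np.atleast_2d(L)@T.T)@rz(p[2]).T
E
python3 - <<'E'
from h import *
T0=lambda x,y:(90+(x-400)/4,160+y/4)
S0=lambda x,y:(290+x*90/400,100+y*90/400)
h=.184
obs=[('top',-9,70,T0(447,130)),('top',9,70,T0(438,108)),('top',9,-70,T0(612,32)),('top',-9,-70,T0(622,55)),
('scene',9,-70,S0(252,222)),('scene',-9,-70,S0(238,212)),('scene',-9,70,S0(318,122)),('scene',9,70,S0(335,128))]
def f(p):
    return np.concatenate([(proj(n,np.array([p[0],p[1],h])+rz(p[2])@np.array([x,y,0])/1)-uv).ravel() if 0 else (proj(n,np.array([p[0],p[1],h])+rz(p[2])@(np.array([x,y,0])/1000))[0]-uv) for n,x,y,uv in obs])
r=least_squares(f,[.5,.3,.4]);print('panel',r.x,np.degrees(r.x[2]));print(r.fun.reshape(-1,2).round(1))
Te=lambda x,y:(220+x*150/800,95+y*110/587)
Se=lambda x,y:(190+x*133/800,185+y*100/600)
o=[('top',38,200,10,0,Te(38,200)),('top',38,-200,10,0,Te(693,50)),
('top',18,0,160,1,Te(430,212)),('top',0,0,160,1,Te(437,247)),('top',18,-140,160,1,Te(690,157)),('top',0,-140,160,1,Te(690,185)),
('scene',18,0,160,1,Se(362,167)),('scene',18,-140,160,1,Se(150,325)),('scene',0,0,160,1,Se(340,155)),('scene',0,-140,160,1,Se(130,310)),
('scene',38,200,10,0,Se(738,188))]
def g(p):
    return np.concatenate([proj(n,easel(p,np.array([x,y+k*p[3]*1000,z])/1000))[0]-uv for n,x,y,z,k,uv in o])
r=least_squares(g,[.75,-.1,.2,0]);print('easel',r.x,np.degrees(r.x[2]));print(r.fun.reshape(-1,2).round(1))
np.save('easel.npy',r.x)
E
```

```text
panel [0.53923214 0.32861278 0.37714661] 21.608909086911552
[[-0.7 -0.8]
 [-0.7 -1. ]
 [ 0.3 -0.8]
 [ 0.2 -0.8]
 [ 0.1 -0.6]
 [-1.4 -0.4]
 [-1.2 -1.7]
 [-0.6 -1.2]]
easel [ 0.70027731 -0.1708039   0.19459642 -0.0047302 ] 11.149553356992254
[[-1.2 -1.4]
 [ 1.1 -0.9]
 [-0.7 -1.3]
 [-1.  -1.6]
 [-0.3 -1.8]
 [ 0.4 -0.8]
 [-0.8 -2.2]
 [-1.5 -1.3]
 [-0.9 -1.7]
 [-1.7 -0.7]
 [-0.9 -1.7]]
```

```bash
cat >> h.py <<'E'
from scipy.spatial.transform import Rotation as Ro
def delta(tgt,yaw):
    "dp, spin shares to TCP tgt with tool y axis at world angle yaw (deg, mod 180)"
    s=read_state();R=Ro.from_quat(s['eef_rot']).as_matrix()
    d=R.T@(np.array(tgt)-s['ee_pos'])/.25
    cur=np.degrees(np.arctan2(R[1,1],R[0,1])); t=(cur-yaw+90)%180-90
    return d.round(4),round(t/180,4),'tilt',R[2].round(4)
E
python3 - <<'E'
from h import *
print(delta([.539,.3285,.27],21.6))
print(read_state()['ft_force'])
print(easel(np.load('easel.npy'),[[0,.2,0],[.018,-.005,0],[0,-.2,0]]))
E
```

```text
(array([-1.8124, -0.7411, -0.1915]), np.float64(0.3091), 'tilt', array([-1.0e-04, -1.2e-03, -1.0e+00]))
[-0.11247979 -0.81021737 -0.91087291]
[[ 0.6616032   0.02542126  0.08      ]
 [ 0.7172498  -0.17255497  0.08760713]
 [ 0.73895143 -0.36702906  0.08      ]]
```

carry_out(
  deltas=[
    {"hand":50,"dp":[-0.1,-0.04,-0.19],"spin":0.1},
    {"hand":50,"dp":[-0.9,-0.37,-0.19],"spin":0.309},
    {"hand":50,"dp":[-0.9,-0.37,-0.19],"spin":0.309},
    {"hand":50,"dp":[-0.9,-0.37,-0.19],"spin":0.309},
    {"hand":50,"dp":[-0.9,-0.37,-0.19],"spin":0.309},
    {"hand":50,"dp":[-0.9,-0.37,-0.19],"spin":0.309},
    {"hand":50,"dp":[-0.9,-0.37,-0.19],"spin":0.309},
    {"hand":50,"dp":[-0.9,-0.37,-0.19],"spin":0.309},
    {"hand":50,"dp":[-0.9,-0.37,-0.19],"spin":0.309},
  ],
)

```text
time: 1.0
ee_pos: [0.3364, 0.4699, 0.2697]
eef_rot: [0.561, 0.828, -0.0, -0.0]
ft_force: [-0.2, -1.0, 0.2]
width: 0.0495
grip_force: 0.0
```

```bash
python3 -c "
from h import *
print(delta([.539,.3285,.25],21.6),read_state()['time'])"
```

```text
(array([-0.8264,  0.5421,  0.0788]), np.float64(0.0012), 'tilt', array([-1.e-04, -6.e-04, -1.e+00])) 1.0
```

carry_out(
  deltas=[
    {"hand":50,"dp":[-0.826,0.542,0],"spin":0.001},
    {"hand":50,"dp":[-0.826,0.542,0],"spin":0.001},
    {"hand":50,"dp":[-0.826,0.542,0],"spin":0.001},
    {"hand":50,"dp":[-0.826,0.542,0],"spin":0.001},
    {"hand":50,"dp":[-0.826,0.542,0],"spin":0.001},
    {"hand":50,"dp":[-0.826,0.542,0],"spin":0.001},
    {"hand":50,"dp":[-0.826,0.542,0.12],"spin":0.001},
    {"hand":50,"dp":[-0.826,0.542,0.12],"spin":0.001},
  ],
)

```text
time: 1.8
ee_pos: [0.5373, 0.3274, 0.2362]
eef_rot: [0.562, 0.827, -0.003, -0.001]
ft_force: [-0.2, 0.3, -0.3]
width: 0.0499
grip_force: 0.0
```

Run:
```python
from h import *
print(delta([.539,.3285,.146],21.6),read_state()['time'])
im=[camera(n)[:,:,::-1] for n in('scene','top')]
a=cv2.resize(im[0][70:180,280:390],(400,400),interpolation=2);b=cv2.resize(im[1][150:260,80:190],(400,400),interpolation=2)
cv2.imwrite('pics/g.png',np.hstack([a,b]))
```

```text
(array([0.002 , 0.0102, 0.3609]), np.float64(-0.0), 'tilt', array([-0.0012, -0.0059, -1.    ])) 1.8
```

View pics/g.png

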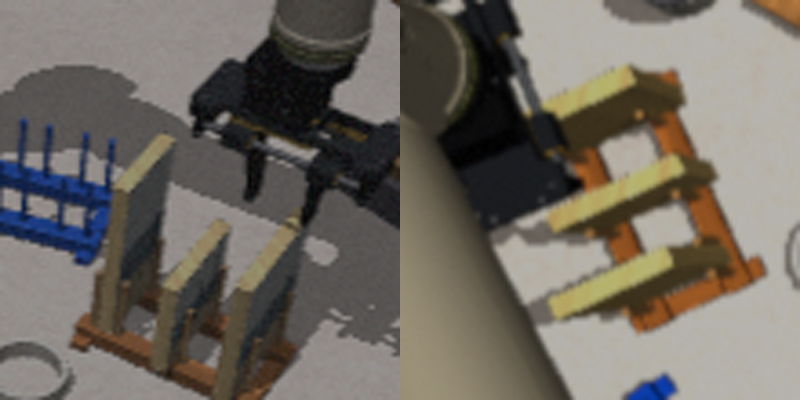

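Run:
```python
from h import *
k=400/110
s=read_state()['ee_pos']
for P in (s,s+rz(np.radians(21.6))@[.025,0,0],s-rz(np.radians(21.6))@[.025,0,0],[.5392,.3286,.184],*[np.array([.5392,.3286,.184])+rz(.3771)@np.array([x,y,0]) for x in(-.009,.009) for y in(.07,-.07)]):
    print(((proj('scene',P)[0]-[280,70]+.5)*k).round(), ((proj('top',P)[0]-[80,150]+.5)*k+[400,0]).round())
```

```text
[279. 203.] [530. 103.]
[302. 213.] [517.  73.]
[255. 193.] [542. 133.]
[270. 246.] [555. 109.]
[294. 205.] [479. 153.]
[228. 283.] [641.  85.]
[310. 211.] [470. 133.]
[245. 290.] [632.  65.]
```

Projected corners match the picture and the fingers straddle the wide panel at its middle. Going down and gripping.

carry_out(
  deltas=[
    {"hand":50,"dp":[0.002,0.008,0.1],"spin":0},
    {"hand":50,"dp":[0.002,0.008,0.2],"spin":0},
    {"hand":50,"dp":[0.002,0.008,0.3],"spin":0},
    {"hand":50,"dp":[0.002,0.008,0.35],"spin":0},
    {"hand":50,"dp":[0.002,0.008,0.35],"spin":0},
    {"hand":30,"dp":[0.002,0.008,0.35],"spin":0},
    {"hand":22,"dp":[0.002,0.008,0.35],"spin":0},
    {"hand":10,"dp":[0.002,0.008,0.35],"spin":0},
    {"hand":10,"dp":[0.002,0.008,0.35],"spin":0},
    {"hand":10,"dp":[0.002,0.008,0.35],"spin":0},
    {"hand":10,"dp":[0.002,0.008,0.35],"spin":0},
  ],
  force=30,
)

```text
time: 3.0
ee_pos: [0.5409, 0.3289, 0.1529]
eef_rot: [0.563, 0.826, 0.0, 0.0]
ft_force: [-0.2, -0.7, 2.6]
width: 0.0178
grip_force: 29.8
```

Run:
```python
from h import *
s=read_state();print(s['time'],s['ee_pos'],s['width'],s['grip_force'],s['ft_force'],s['torque'])
```

```text
3.0 [0.54093584 0.32892825 0.15294188] 0.017848415316231138 29.759233784861863 [-0.24086632 -0.67970249  2.581265  ] [-0.09923317  0.1675087  -0.04339904]
```

carry_out(
  deltas=[
    {"hand":10,"dp":[0,0,-0.05],"spin":0},
    {"hand":10,"dp":[0,0,-0.12],"spin":0},
    {"hand":10,"dp":[0,0,-0.2],"spin":0},
    {"hand":10,"dp":[0,0,-0.3],"spin":0},
    {"hand":10,"dp":[0,0,-0.4],"spin":0},
    {"hand":10,"dp":[0,0,-0.5],"spin":0},
    {"hand":10,"dp":[0,0,-0.54],"spin":0},
    {"hand":10,"dp":[0,0,-0.56],"spin":0},
    {"hand":10,"dp":[0,0,-0.56],"spin":0},
  ],
)

```text
time: 3.9
ee_pos: [0.5407, 0.3287, 0.2923]
eef_rot: [0.563, 0.826, -0.0, -0.0]
ft_force: [0.5, 1.3, -1.6]
width: 0.0184
grip_force: 29.8
```

Run:
```python
from h import *
s=read_state();print(s['time'],s['ee_pos'],s['width'],s['grip_force'],s['ft_force'],s['torque'])
p=np.load('easel.npy');y=np.degrees(p[2])
# target panel middle y in easel=+0.095 ; front bottom corner at x=.019,z=0 vertical panel
F=easel(p,[.019,.095,0])[0]; c=F-rz(p[2])@[.009,0,0]
print('front corner',F,'tcp on contact',c+[0,0,.129],'above',delta(c+[0,0,.129+.06],y), 'ey',rz(p[2])[:,1])
```

```text
3.9 [0.54072874 0.32871631 0.29229534] 0.018414200066253987 29.757501762360334 [ 0.54440853  1.32495602 -1.56553515] [-0.08221416 -0.02663183 -0.01576331]
front corner [ 0.69880195 -0.07426714  0.08802975] tcp on contact [ 0.68997181 -0.07600747  0.21702975] above (array([-1.7251, -0.0359,  0.0611]), np.float64(0.0571), 'tilt', array([-0.e+00, -3.e-04, -1.e+00])) ey [-0.19337058  0.98112579  0.        ]
```

carry_out(
  deltas=[
    {"hand":10,"dp":[-0.05,0,-0.12],"spin":0},
    {"hand":10,"dp":[-0.2,0,-0.12],"spin":0.02},
    {"hand":10,"dp":[-0.4,0,-0.12],"spin":0.04},
    {"hand":10,"dp":[-0.6,0,-0.12],"spin":0.057},
    {"hand":10,"dp":[-0.8,0,-0.12],"spin":0.057},
    {"hand":10,"dp":[-0.95,0,-0.12],"spin":0.057},
    {"hand":10,"dp":[-1,0,-0.12],"spin":0.057},
    {"hand":10,"dp":[-1,0,-0.12],"spin":0.057},
  ],
)

```text
time: 4.7
ee_pos: [0.6323, 0.0934, 0.3212]
eef_rot: [0.636, 0.771, -0.001, -0.0]
ft_force: [-0.1, -0.1, -2.7]
width: 0.0176
grip_force: 29.9
```

Run:
```python
from h import *
p=np.load('easel.npy')
print(read_state()['time'],delta([.690,-.076,.322],np.degrees(p[2])))
```

```text
4.7 (array([-0.7092,  0.098 , -0.0028]), np.float64(-0.0012), 'tilt', array([-0.001, -0.002, -1.   ]))
```

carry_out(
  deltas=[
    {"hand":10,"dp":[-0.15,0.02,0],"spin":-0.001},
    {"hand":10,"dp":[-0.35,0.05,0],"spin":-0.001},
    {"hand":10,"dp":[-0.55,0.08,0],"spin":-0.001},
    {"hand":10,"dp":[-0.66,0.098,0],"spin":-0.001},
    {"hand":10,"dp":[-0.709,0.098,0],"spin":-0.001},
    {"hand":10,"dp":[-0.709,0.098,0],"spin":-0.001},
    {"hand":10,"dp":[-0.709,0.098,0.1],"spin":-0.001},
    {"hand":10,"dp":[-0.709,0.098,0.2],"spin":-0.001},
    {"hand":10,"dp":[-0.709,0.098,0.26],"spin":-0.001},
    {"hand":10,"dp":[-0.709,0.098,0.26],"spin":-0.001},
    {"hand":10,"dp":[-0.709,0.098,0.26],"spin":-0.001},
  ],
)

```text
time: 5.8
ee_pos: [0.6908, -0.0716, 0.2584]
eef_rot: [0.633, 0.774, 0.0, 0.0]
ft_force: [-0.4, 0.1, -0.7]
width: 0.0179
grip_force: 30.0
```

Run:
```python
from h import *
p=np.load('easel.npy');s=read_state();tcp=s['ee_pos'];yaw=p[2]
print(s['time'],tcp,s['ft_force'],delta([.690,-.076,.217],np.degrees(yaw)))
im=[camera(n)[:,:,::-1] for n in('scene','top')]
a=cv2.resize(im[0][150:290,190:330],(400,400),interpolation=2);b=cv2.resize(im[1][60:200,220:360],(400,400),interpolation=2)
cv2.imwrite('pics/p.png',np.hstack([a,b]));k=400/140
f=lambda P:(((proj('scene',P)[0]-[190,150]+.5)*k).round(),((proj('top',P)[0]-[220,60]+.5)*k+[400,0]).round())
for x,y in((.009,.07),(.009,-.07),(-.009,.07),(-.009,-.07)):
  print('top corner',x,y,f(tcp+[0,0,.031]+rz(yaw)@[x,y,0]),'bottom',f(tcp-[0,0,.129]+rz(yaw)@[x,y,0]))
for L in([.038,.2,.01],[.038,-.2,.01],[.018,p[3],.16],[.018,p[3],0],[0,.2,.094]): print(L,f(easel(p,L)[0]))
```

```text
5.8 [ 0.69076918 -0.07160622  0.25836999] [-0.40270585  0.05807277 -0.68766634] (array([-0.0167, -0.0066,  0.1655]), np.float64(0.0017), 'tilt', array([ 5.e-04,  7.e-04, -1.e+00]))
top corner 0.009 0.07 (array([338.,  87.]), array([436., 165.])) bottom (array([326., 182.]), array([447., 204.]))
top corner 0.009 -0.07 (array([244., 160.]), array([584., 133.])) bottom (array([239., 253.]), array([574., 175.]))
top corner -0.009 0.07 (array([325.,  78.]), array([440., 184.])) bottom (array([314., 173.]), array([450., 220.]))
top corner -0.009 -0.07 (array([231., 150.]), array([588., 151.])) bottom (array([228., 244.]), array([578., 192.]))
[0.038, 0.2, 0.01] (array([349., 186.]), array([418., 205.]))
[0.038, -0.2, 0.01] (array([ 88., 404.]), array([776., 126.]))
[0.018, np.float64(-0.00473019865087551), 0.16] (array([171., 175.]), array([630., 211.]))
[0.018, np.float64(-0.00473019865087551), 0] (array([215., 292.]), array([603., 180.]))
[0, 0.2, 0.094] (array([308., 119.]), array([428., 257.]))
```

View pics/p.png

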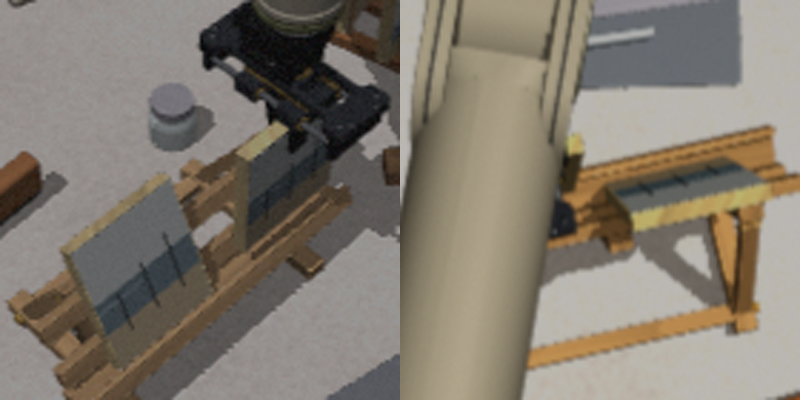

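Painted face is out, and there is a clear gap to the first half (its right edge is near scene 215,290). Lowering onto the ledge, the last part by feel.

carry_out(
  deltas=[
    {"hand":10,"dp":[-0.017,0.001,0.04],"spin":0.002},
    {"hand":10,"dp":[-0.017,0.001,0.08],"spin":0.002},
    {"hand":10,"dp":[-0.017,0.001,0.11],"spin":0.002},
    {"hand":10,"dp":[-0.017,0.001,0.13],"spin":0.002},
    {"hand":10,"dp":[-0.017,0.001,0.13],"spin":0.002},
    {"hand":10,"dp":[-0.017,0.001,0.13],"spin":0.002},
  ],
)

```text
time: 6.5
ee_pos: [0.6917, -0.0771, 0.2251]
eef_rot: [0.636, 0.772, 0.0, 0.0]
ft_force: [-0.4, -0.1, -1.6]
width: 0.018
grip_force: 30.0
```

carry_out(
  deltas=[
    {"hand":10,"dp":[0,0,0.008],"spin":0},
    {"hand":10,"dp":[0,0,0.014],"spin":0},
    {"hand":10,"dp":[0,0,0.016],"spin":0},
    {"hand":10,"dp":[0,0,0.016],"spin":0},
  ],
)

```text
time: 6.9
ee_pos: [0.6916, -0.0772, 0.221]
eef_rot: [0.636, 0.772, 0.0, -0.0]
ft_force: [0.1, -0.1, -2.1]
width: 0.0178
grip_force: 30.0
```

carry_out(
  deltas=[
    {"hand":10,"dp":[0,0,0.004],"spin":0},
    {"hand":10,"dp":[0,0,0.008],"spin":0},
    {"hand":10,"dp":[0,0,0.008],"spin":0},
  ],
)

```text
time: 7.2
ee_pos: [0.6917, -0.0772, 0.2193]
eef_rot: [0.636, 0.772, 0.0, 0.0]
ft_force: [0.1, 0.4, -1.1]
width: 0.018
grip_force: 30.0
```

carry_out(
  deltas=[
    {"hand":10,"dp":[0,0,0.003],"spin":0},
    {"hand":10,"dp":[0,0,0.006],"spin":0},
    {"hand":10,"dp":[0,0,0.006],"spin":0},
  ],
)

```text
time: 7.5
ee_pos: [0.692, -0.0772, 0.2191]
eef_rot: [0.636, 0.772, 0.001, 0.001]
ft_force: [-3.0, 0.2, 8.0]
width: 0.0178
grip_force: 30.0
```

carry_out(
  deltas=[
    {"hand":10,"dp":[0,0,0.003],"spin":0},
    {"hand":10,"dp":[0,0,0.006],"spin":0},
    {"hand":10,"dp":[0,0,0.006],"spin":0},
  ],
)

```text
time: 7.8
ee_pos: [0.6923, -0.0771, 0.219]
eef_rot: [0.636, 0.772, 0.001, 0.001]
ft_force: [-5.1, 1.4, 15.8]
width: 0.0179
grip_force: 30.0
```

carry_out(
  deltas=[
    {"hand":10,"dp":[0,0,-0.01],"spin":0},
    {"hand":10,"dp":[0,0,-0.01],"spin":0},
    {"hand":18,"dp":[0,0,-0.01],"spin":0},
    {"hand":19,"dp":[0,0,-0.01],"spin":0},
    {"hand":20,"dp":[0,0,-0.01],"spin":0},
    {"hand":21,"dp":[0,0,-0.01],"spin":0},
    {"hand":22,"dp":[0,0,-0.01],"spin":0},
    {"hand":23,"dp":[0,0,-0.01],"spin":0},
    {"hand":24,"dp":[0,0,-0.01],"spin":0},
    {"hand":25,"dp":[0,0,-0.01],"spin":0},
    {"hand":26,"dp":[0,0,-0.01],"spin":0},
    {"hand":27,"dp":[0,0,-0.01],"spin":0},
    {"hand":28,"dp":[0,0,-0.01],"spin":0},
    {"hand":29,"dp":[0,0,-0.01],"spin":0},
    {"hand":30,"dp":[0,0,-0.01],"spin":0},
  ],
)

```text
time: 9.3
ee_pos: [0.6916, -0.0772, 0.2185]
eef_rot: [0.636, 0.772, 0.0, -0.0]
ft_force: [0.1, -0.5, 0.4]
width: 0.0295
grip_force: 0.1
```

Run:
```python
from h import *
im=camera('scene')[:,:,::-1]
cv2.imwrite('pics/q.png',cv2.resize(im[160:280,200:330],(650,600),interpolation=2))
s=read_state();print(s['time'],s['ee_pos'],s['ft_force'],s['grip_force'],s['width'])
```

```text
9.35 [ 0.69160306 -0.07720283  0.21851998] [ 0.01420024 -0.01687987  0.59589313] 0.0825614738278091 0.029383521027430682
```

View pics/q.png

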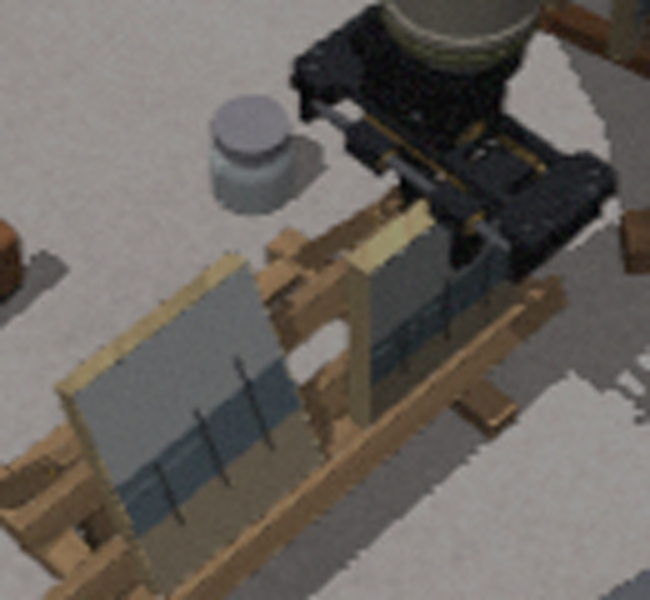

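The panel stands on the ledge and leans on the rear finger (scene crop 350-430, 260). Next I open a bit more and ease it back onto the rails.

carry_out(
  deltas=[
    {"hand":32,"dp":[0,0,0],"spin":0},
    {"hand":34,"dp":[0,0,0],"spin":0},
    {"hand":36,"dp":[0,0,0],"spin":0},
    {"hand":38,"dp":[0,0,0],"spin":0},
    {"hand":40,"dp":[0,0,0],"spin":0},
    {"hand":42,"dp":[0,0,0],"spin":0},
    {"hand":44,"dp":[0,0,0],"spin":0},
    {"hand":44,"dp":[0,-0.008,0.002],"spin":0},
    {"hand":44,"dp":[0,-0.018,0.004],"spin":0},
    {"hand":44,"dp":[0,-0.03,0.006],"spin":0},
    {"hand":44,"dp":[0,-0.042,0.008],"spin":0},
    {"hand":44,"dp":[0,-0.054,0.01],"spin":0},
    {"hand":44,"dp":[0,-0.066,0.012],"spin":0},
    {"hand":44,"dp":[0,-0.078,0.014],"spin":0},
    {"hand":44,"dp":[0,-0.09,0.016],"spin":0},
    {"hand":44,"dp":[0,-0.102,0.018],"spin":0},
    {"hand":44,"dp":[0,-0.114,0.02],"spin":0},
    {"hand":44,"dp":[0,-0.126,0.022],"spin":0},
    {"hand":44,"dp":[0,-0.138,0.024],"spin":0},
    {"hand":44,"dp":[0,-0.15,0.024],"spin":0},
  ],
)

```text
time: 11.35
ee_pos: [0.6545, -0.0844, 0.2124]
eef_rot: [0.636, 0.772, -0.0, -0.0]
ft_force: [-1.3, -0.4, -0.6]
width: 0.044
grip_force: 0.2
```

carry_out(
  deltas=[
    {"hand":44,"dp":[0,-0.01,0],"spin":0},
    {"hand":44,"dp":[0,-0.02,0],"spin":0},
    {"hand":44,"dp":[0,-0.03,0],"spin":0},
    {"hand":44,"dp":[0,-0.036,0],"spin":0},
    {"hand":44,"dp":[0,-0.042,0],"spin":0},
    {"hand":44,"dp":[0,-0.048,0],"spin":0},
    {"hand":44,"dp":[0,-0.054,0],"spin":0},
    {"hand":44,"dp":[0,-0.06,0],"spin":0},
    {"hand":44,"dp":[0,-0.066,0],"spin":0},
    {"hand":44,"dp":[0,-0.072,0],"spin":0},
    {"hand":44,"dp":[0,-0.078,0],"spin":0},
    {"hand":44,"dp":[0,-0.084,0],"spin":0},
    {"hand":44,"dp":[0,-0.09,0],"spin":0},
    {"hand":44,"dp":[0,-0.09,0],"spin":0},
  ],
)

```text
time: 12.75
ee_pos: [0.6326, -0.0887, 0.2126]
eef_rot: [0.636, 0.772, 0.0, -0.0]
ft_force: [-0.3, -0.1, 0.6]
width: 0.0438
grip_force: 0.2
```

Run:
```python
from h import *
im=camera('scene')[:,:,::-1]
cv2.imwrite('pics/r.png',cv2.resize(im[160:280,200:330],(650,600),interpolation=2))
s=read_state();print(s['time'],s['ee_pos'],s['ft_force'],s['grip_force'],s['width'])
p=np.load('easel.npy');R=rz(p[2]);o=np.array([p[0],p[1],.08]);print('easel horiz frame',R.T@(s['ee_pos']-o))
```

```text
12.8 [ 0.63267578 -0.08862455  0.21255963] [-1.28434842 -0.47070782 -0.29503584] 0.2981661935336888 0.043937024844313465
easel horiz frame [-0.05043454  0.09370043  0.13255963]
```

View pics/r.png

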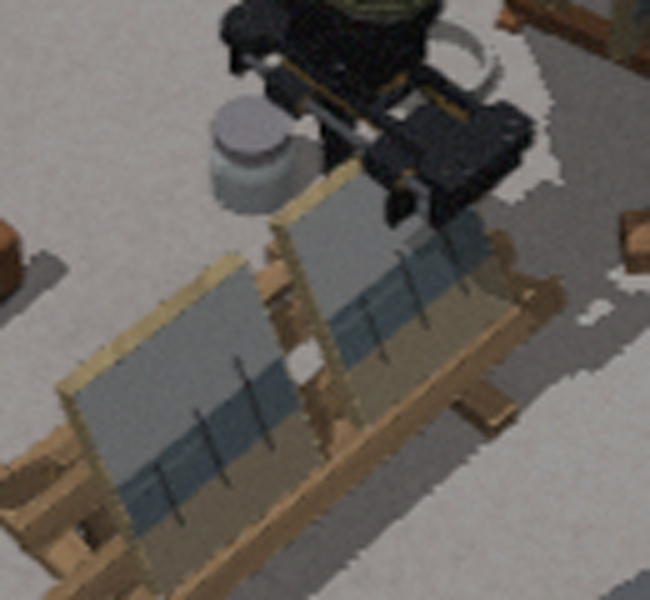

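Panel now leans on the rails: left-bottom corner (357,425), with about 30 mm to the first half's (325,460). I'll withdraw upwards, then go round to its free edge to slide it up; sliding also lets it settle down against the rails.

carry_out(
  deltas=[
    {"hand":44,"dp":[0,-0.008,0],"spin":0},
    {"hand":44,"dp":[0,-0.016,0],"spin":0},
    {"hand":44,"dp":[0,-0.016,-0.04],"spin":0},
    {"hand":44,"dp":[0,-0.016,-0.1],"spin":0},
    {"hand":44,"dp":[0,-0.016,-0.2],"spin":0},
    {"hand":44,"dp":[0,-0.016,-0.3],"spin":0},
    {"hand":44,"dp":[0,-0.016,-0.38],"spin":0},
    {"hand":0,"dp":[0.1,0.03,-0.38],"spin":0},
    {"hand":0,"dp":[0.3,0.1,-0.38],"spin":0},
    {"hand":0,"dp":[0.46,0.122,-0.38],"spin":0},
    {"hand":0,"dp":[0.46,0.122,-0.38],"spin":0},
    {"hand":0,"dp":[0.46,0.122,-0.38],"spin":0},
    {"hand":0,"dp":[0.46,0.122,-0.38],"spin":0},
  ],
)

```text
time: 14.1
ee_pos: [0.6409, 0.0286, 0.3086]
eef_rot: [0.637, 0.771, 0.0, 0.001]
ft_force: [0.4, 0.1, -0.3]
width: 0.0049
grip_force: 0.0
```

```bash
cat >> h.py <<'E'
def show():
    s=read_state();p=np.load('easel.npy');R=rz(p[2]);o=np.array([p[0],p[1],.08]);print(s['time'],'hyv',R.T@(s['ee_pos']-o),'F',R.T@s['ft_force'],s['width'])
E
python3 - <<'E'
from h import *
show()
for n in('scene','top'): cv2.imwrite(f'{n}1_raw.png',camera(n)[:,:,::-1])
a=cv2.imread('scene1_raw.png')[160:280,200:330];b=cv2.imread('top1_raw.png')[90:210,220:350]
cv2.imwrite('pics/u.png',np.hstack([cv2.resize(i,(400,369),interpolation=2) for i in(a,b)]))
E
```

```text
14.1 hyv [-0.01968773  0.20714138  0.22861292] F [ 0.41200588  0.04583663 -0.34115078] 0.00493544309515849
```

View pics/u.png

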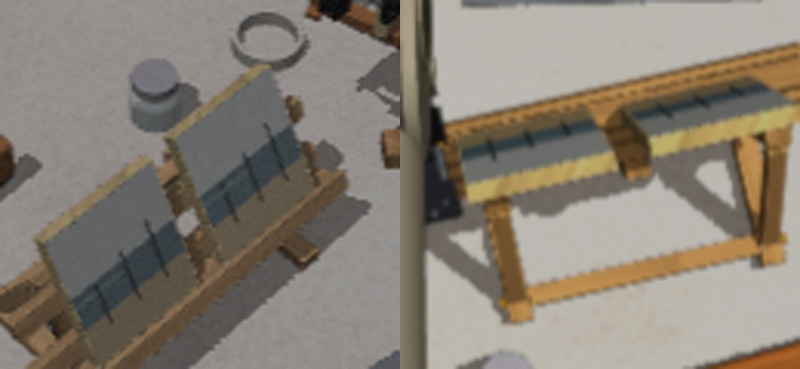

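The panel leans flat and parallel to the first half, with a gap of about 29 mm (top crop 612 to 645, 160). I'll lower the closed fingers beside the free edge and push.

carry_out(
  deltas=[
    {"hand":0,"dp":[0,0,0.15],"spin":0},
    {"hand":0,"dp":[0,0,0.3],"spin":0},
    {"hand":0,"dp":[0,0,0.45],"spin":0},
    {"hand":0,"dp":[0,0,0.53],"spin":0},
    {"hand":0,"dp":[0,0,0.56],"spin":0},
    {"hand":0,"dp":[0,0,0.56],"spin":0},
    {"hand":0,"dp":[-0.05,0,0.56],"spin":0},
    {"hand":0,"dp":[-0.1,0,0.56],"spin":0},
    {"hand":0,"dp":[-0.11,0,0.56],"spin":0},
    {"hand":0,"dp":[-0.11,0,0.56],"spin":0},
  ],
)

```text
time: 15.2
ee_pos: [0.6464, 0.0016, 0.1682]
eef_rot: [0.637, 0.771, 0.0, 0.0]
ft_force: [0.4, 0.8, -0.9]
width: 0.0006
grip_force: 0.0
```

```bash
python3 -c "
from h import *
show()"
```

```text
15.2 hyv [-0.0195478   0.17955894  0.08823751] F [ 0.57881004  0.6878315  -0.86501423] 0.0005539388884376664
```

carry_out(
  deltas=[
    {"hand":0,"dp":[-0.006,0,0],"spin":0},
    {"hand":0,"dp":[-0.012,0,0],"spin":0},
    {"hand":0,"dp":[-0.018,0,0],"spin":0},
    {"hand":0,"dp":[-0.024,0,0],"spin":0},
    {"hand":0,"dp":[-0.03,0,0],"spin":0},
    {"hand":0,"dp":[-0.036,0,0],"spin":0},
    {"hand":0,"dp":[-0.042,0,0],"spin":0},
    {"hand":0,"dp":[-0.048,0,0],"spin":0},
  ],
)

```text
time: 16.0
ee_pos: [0.6483, -0.0087, 0.1675]
eef_rot: [0.636, 0.772, 0.0, -0.0]
ft_force: [1.0, 1.5, -0.7]
width: 0.0009
grip_force: 0.8
```

```bash
python3 -c "
from h import *
show()"
```

```text
16.0 hyv [-0.01963301  0.16909379  0.08749507] F [ 1.22237185  1.24689385 -0.73327363] 0.0008764791103005158
```

carry_out(
  deltas=[
    {"hand":0,"dp":[-0.006,0,0],"spin":0},
    {"hand":0,"dp":[-0.012,0,0],"spin":0},
    {"hand":0,"dp":[-0.018,0,0],"spin":0},
    {"hand":0,"dp":[-0.024,0,0],"spin":0},
    {"hand":0,"dp":[-0.03,0,0],"spin":0},
  ],
)

```text
time: 16.5
ee_pos: [0.6497, -0.0161, 0.1675]
eef_rot: [0.636, 0.772, 0.0, -0.0]
ft_force: [0.4, 1.5, -0.8]
width: 0.0004
grip_force: 0.8
```

carry_out(
  deltas=[
    {"hand":0,"dp":[-0.006,0,0],"spin":0},
    {"hand":0,"dp":[-0.012,0,0],"spin":0},
    {"hand":0,"dp":[-0.018,0,0],"spin":0},
    {"hand":0,"dp":[-0.024,0,0],"spin":0},
  ],
)

```text
time: 16.9
ee_pos: [0.6509, -0.0221, 0.1675]
eef_rot: [0.636, 0.772, 0.0, -0.0]
ft_force: [0.0, 1.7, -0.1]
width: 0.0004
grip_force: 0.8
```

Run:
```python
from h import *
show()
for n in('scene','top'): cv2.imwrite(f'{n}2_raw.png',camera(n)[:,:,::-1])
a=cv2.imread('scene2_raw.png')[190:270,215:315];b=cv2.imread('top2_raw.png')[100:180,250:350]
cv2.imwrite('pics/v.png',np.hstack([cv2.resize(i,(400,320),interpolation=2) for i in(a,b)]))
```

```text
16.9 hyv [-0.01971434  0.15547263  0.08750143] F [ 0.36145458  1.63197176 -0.13923916] 0.00036063349708296936
```

View pics/v.png

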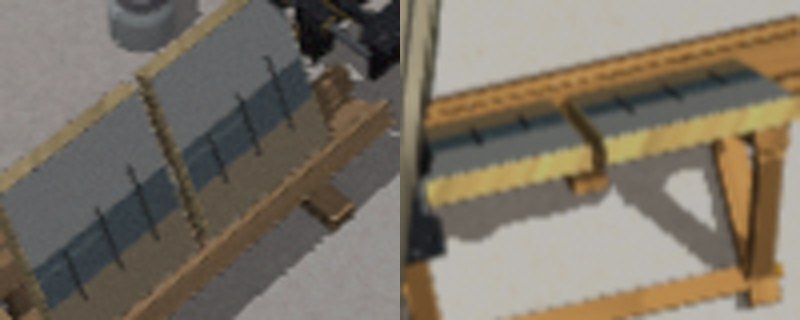

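The gap is now a narrow dark band at top crop (600,155), about 3 px or 8 mm, with the panels parallel. That was my 11th picture, one over the limit of 10, so I take no more and finish by force alone.

carry_out(
  deltas=[
    {"hand":0,"dp":[-0.004,0,0],"spin":0},
    {"hand":0,"dp":[-0.008,0,0],"spin":0},
    {"hand":0,"dp":[-0.012,0,0],"spin":0},
    {"hand":0,"dp":[-0.016,0,0],"spin":0},
  ],
)

```text
time: 17.4
ee_pos: [0.6516, -0.026, 0.1675]
eef_rot: [0.636, 0.772, 0.0, -0.0]
ft_force: [0.1, 1.5, -0.8]
width: 0.0005
grip_force: 0.7
```

carry_out(
  deltas=[
    {"hand":0,"dp":[-0.002,0,0],"spin":0},
    {"hand":0,"dp":[-0.004,0,0],"spin":0},
  ],
)

```text
time: 17.6
ee_pos: [0.6518, -0.0269, 0.1675]
eef_rot: [0.636, 0.772, 0.0, -0.0]
ft_force: [0.1, 0.9, -0.4]
width: 0.0002
grip_force: 0.7
```

carry_out(
  deltas=[
    {"hand":0,"dp":[-0.002,0,0],"spin":0},
    {"hand":0,"dp":[-0.004,0,0],"spin":0},
  ],
)

```text
time: 17.8
ee_pos: [0.652, -0.0278, 0.1675]
eef_rot: [0.636, 0.772, 0.0, -0.0]
ft_force: [0.6, 1.4, 0.4]
width: 0.0004
grip_force: 0.7
```

carry_out(
  deltas=[
    {"hand":0,"dp":[-0.002,0,0],"spin":0},
    {"hand":0,"dp":[-0.003,0,0],"spin":0},
  ],
)

```text
time: 18.0
ee_pos: [0.6521, -0.0286, 0.1675]
eef_rot: [0.636, 0.772, 0.0, -0.0]
ft_force: [0.4, 0.9, -0.3]
width: 0.0005
grip_force: 0.8
```

carry_out(
  deltas=[
    {"hand":0,"dp":[-0.002,0,0],"spin":0},
    {"hand":0,"dp":[-0.003,0,0],"spin":0},
  ],
)

```text
time: 18.2
ee_pos: [0.6523, -0.0293, 0.1675]
eef_rot: [0.636, 0.772, 0.0, -0.0]
ft_force: [-0.2, 1.2, -0.0]
width: 0.0005
grip_force: 0.8
```

carry_out(
  deltas=[
    {"hand":0,"dp":[-0.002,0,0],"spin":0},
    {"hand":0,"dp":[-0.003,0,0],"spin":0},
  ],
)

```text
time: 18.4
ee_pos: [0.6524, -0.0301, 0.1675]
eef_rot: [0.636, 0.772, 0.0, -0.0]
ft_force: [0.3, 1.4, 0.4]
width: 0.0006
grip_force: 0.8
```

```bash
cat >> h.py <<'E'
def gap():
    # yellow top faces at x=.009,z=.158: intensity along y, averaged over x
    im=camera('top').astype(np.float32).sum(2)/3; p=np.load('easel.npy')
    ys=np.arange(.05,-.11,-.002);acc=0
    for x in(.004,.009,.014):
        uv=proj('top',easel(p,[[x,y,.16] for y in ys])).astype(np.float32)
        acc=acc+cv2.remap(im,uv[None,:,0],uv[None,:,1],1)[0]
    show();print((acc/3).round().astype(int))
E
python3 -c "
from h import *
gap()"
```

```text
18.45 hyv [-0.01973024  0.14727894  0.08752894] F [ 0.62030869  1.30576584 -0.52835498] 8.780785165137146e-05
[146 143 144 144 143 142 142 141 145 148 150 152 152 149 146 146 147 148
 149 148 146 147 146 144 140 130 115 103 115 140 150 149 147 147 151 152
 151 152 150 148 148 146 141 138 132 130 131 135 135 136 137 136 138 141
 140 142 143 141 143 146 147 148 146 144 143 144 145 143 144 145 144 147
 148 147 146 144 143 143 146 149]
```

carry_out(
  deltas=[
    {"hand":0,"dp":[-0.002,0,0],"spin":0},
    {"hand":0,"dp":[-0.003,0,0],"spin":0},
  ],
)

```text
time: 18.65
ee_pos: [0.6526, -0.0308, 0.1675]
eef_rot: [0.636, 0.772, 0.0, -0.0]
ft_force: [-0.2, 2.5, -0.4]
width: 0.0002
grip_force: 0.8
```

carry_out(
  deltas=[
    {"hand":0,"dp":[-0.002,0,0],"spin":0},
    {"hand":0,"dp":[-0.003,0,0],"spin":0},
  ],
)

```text
time: 18.85
ee_pos: [0.6527, -0.0315, 0.1675]
eef_rot: [0.636, 0.772, 0.0, -0.0]
ft_force: [0.4, 2.0, -0.1]
width: 0.0003
grip_force: 0.8
```

```bash
python3 -c "
from h import *
gap();gap()"
```

```text
18.9 hyv [-0.01973389  0.14574193  0.08752745] F [ 1.01651127  1.17590554 -0.80778806] 0.0005268256883562555
[145 143 144 145 144 143 142 140 142 146 149 152 152 150 147 146 147 148
 149 148 146 148 148 146 143 137 128 122 123 142 150 148 147 148 152 152
 151 152 149 148 148 146 141 138 132 130 131 135 135 136 137 136 138 141
 141 142 143 141 143 145 147 147 146 144 143 144 145 143 144 145 144 147
 148 147 147 144 143 143 146 149]
18.95 hyv [-0.01973228  0.14576915  0.08752906] F [-0.10757478  1.1439724   0.48782053] 0.00038426305579043865
[145 143 144 145 144 143 142 140 142 146 149 152 152 150 146 146 147 148
 149 148 145 148 148 146 142 136 129 122 123 142 150 149 147 148 152 151
 151 152 150 149 149 146 141 138 132 130 131 135 135 136 136 136 138 140
 141 142 142 140 143 145 147 147 146 144 142 144 145 143 144 145 144 147
 148 147 146 144 143 142 146 150]
```

carry_out(
  deltas=[
    {"hand":0,"dp":[-0.001,0,0],"spin":0},
    {"hand":0,"dp":[-0.002,0,0],"spin":0},
  ],
)

```text
time: 19.15
ee_pos: [0.6528, -0.032, 0.1675]
eef_rot: [0.636, 0.772, 0.0, -0.0]
ft_force: [0.4, 2.0, -0.1]
width: 0.0005
grip_force: 0.8
```

carry_out(
  deltas=[
    {"hand":0,"dp":[-0.001,0,0],"spin":0},
    {"hand":0,"dp":[-0.002,0,0],"spin":0},
  ],
)

```text
time: 19.35
ee_pos: [0.6529, -0.0323, 0.1675]
eef_rot: [0.636, 0.772, 0.0, -0.0]
ft_force: [0.8, 2.5, -0.1]
width: 0.0002
grip_force: 1.2
```

```bash
python3 -c "
from h import *
gap();gap()"
```

```text
19.4 hyv [-0.01967459  0.14504979  0.0874488 ] F [ 0.78440029  1.75696564 -0.84570341] 0.00022850558710998714
[145 143 144 145 145 143 142 140 142 145 148 152 152 149 147 146 147 148
 149 148 146 148 148 146 143 137 130 125 126 142 150 148 147 148 152 151
 151 152 150 149 149 146 141 137 132 130 131 135 135 136 137 137 138 142
 143 144 143 140 143 145 146 148 146 144 143 144 145 143 144 145 144 146
 148 147 146 143 142 142 146 149]
19.45 hyv [-0.01967988  0.14502241  0.0874528 ] F [ 1.15770663  1.90080777 -1.2070081 ] 0.0004942933261949746
[145 143 143 145 145 143 142 139 141 145 148 152 152 150 147 146 147 148
 149 148 146 148 149 147 143 137 130 126 126 142 150 148 147 147 152 152
 151 152 149 148 149 146 141 137 132 130 131 135 135 136 136 136 138 142
 143 143 143 141 143 145 147 147 146 144 143 144 145 143 144 145 144 146
 148 147 147 144 142 142 145 149]
```

carry_out(
  deltas=[
    {"hand":0,"dp":[-0.001,0,0],"spin":0},
    {"hand":0,"dp":[-0.002,0,0],"spin":0},
  ],
)

```text
time: 19.65
ee_pos: [0.653, -0.0327, 0.1674]
eef_rot: [0.636, 0.772, 0.0, -0.0]
ft_force: [0.0, 2.0, -1.2]
width: 0.0004
grip_force: 1.4
```

```bash
python3 -c "
from h import *
p=np.load('easel.npy');F=[]
for i in range(8):
    camera('top');F.append(rz(p[2]).T@read_state()['ft_force'])
print(np.mean(F,0),read_state()['grip_force'],read_state()['torque']);gap()"
```

```text
[ 1.28234297  2.5773808  -1.63221155] 1.4283201098442078 [ 0.6933705  -0.15648961 -0.01693718]
20.1 hyv [-0.01973732  0.14443413  0.0874933 ] F [ 1.00984149  3.13034565 -2.11973577] 0.0004698407561096999
[145 143 144 145 145 144 143 141 142 145 148 152 153 150 147 146 147 147
 148 148 146 148 149 147 144 139 132 125 122 137 147 149 148 148 151 152
 152 151 148 148 147 146 142 139 133 130 130 134 135 137 139 138 139 142
 143 143 142 142 143 145 147 148 147 145 143 144 145 143 144 144 144 146
 148 147 147 144 142 142 145 149]
```

Contact made: the force rose from 1.3 to 2.6 N and the first half has moved by less than half a millimetre. Backing off.

carry_out(
  deltas=[
    {"hand":0,"dp":[0.004,0,0],"spin":0},
    {"hand":0,"dp":[0.012,0,0],"spin":0},
    {"hand":0,"dp":[0.04,0,0],"spin":0},
    {"hand":0,"dp":[0.1,0,0],"spin":0},
    {"hand":0,"dp":[0.2,0,0],"spin":0},
    {"hand":0,"dp":[0.25,0,-0.15],"spin":0},
    {"hand":0,"dp":[0.4,0,-0.3],"spin":0},
    {"hand":0,"dp":[0.6,0,-0.5],"spin":0},
    {"hand":0,"dp":[0.8,0,-0.6],"spin":0},
    {"hand":0,"dp":[0.9,0,-0.6],"spin":0},
    {"hand":0,"dp":[0.9,0,-0.6],"spin":0},
  ],
)

```text
time: 21.2
ee_pos: [0.6081, 0.1977, 0.3195]
eef_rot: [0.632, 0.775, 0.002, -0.001]
ft_force: [0.2, 0.3, -1.4]
width: 0.0004
grip_force: 0.0
```

Run:
```python
from h import *
gap()
p=np.load('easel.npy')
# seam darkness along painted face and panel tops' alignment (yellow front top edge, both halves), scene+top
imt=camera('top');ims=camera('scene');cv2.imwrite('s_end.png',ims[:,:,::-1])
for n,im in(('scene',ims),('top',imt)):
    g=im.astype(np.float32).sum(2)/3
    for y in(.10,.06,.02,-.03,-.07,-.11):   # edge profile across the top face, x from -10..28mm
        xs=np.arange(-.012,.031,.003);uv=proj(n,easel(p,[[x,y,.16] for x in xs])).astype(np.float32)
        print(n,y,cv2.remap(g,uv[None,:,0],uv[None,:,1],1)[0].round().astype(int))
g=ims.astype(np.float32).sum(2)/3
for z in(.02,.06,.1,.14):
    ys=np.arange(.016,-.03,-.002);uv=proj('scene',easel(p,[[.018,y,z] for y in ys])).astype(np.float32)
    print('seam z',z,cv2.remap(g,uv[None,:,0],uv[None,:,1],1)[0].round().astype(int))
```

```text
21.25 hyv [-0.01930398  0.37545447  0.23835779] F [-0.33543921 -1.71368004 -0.96444199] 0.0004375014521556958
[137 136 138 141 139 138 137 133 134 138 142 145 145 144 142 143 144 142
 143 142 140 142 142 140 137 132 125 119 118 133 143 143 142 143 146 145
 145 146 143 142 142 140 135 132 126 123 125 129 129 130 131 131 132 134
 134 136 137 135 137 139 140 141 140 138 136 137 138 137 138 138 137 140
 141 141 140 137 135 136 139 142]
scene 0.1 [136 138 139 129 118 114 108 105 109 112 113 107 104 101 100]
scene 0.06 [ 78  80  86 100 116 118 113 112 115 117 117 103  97  99  98]
scene 0.02 [140 140 139 140 134 126 120 121 122 125 121 113 100  98  96]
scene -0.03 [140 139 138 135 128 120 119 121 125 123 117 105  96  98  99]
scene -0.07 [140 138 136 136 134 128 120 117 119 117 115 105 100  99  99]
scene -0.11 [140 142 143 138 128 123 124 128 124 119 111 101  93  95  96]
top 0.1 [ 97  95 101 120 129 128 126 126 125 111  97  93  91  88  79]
top 0.06 [ 97  96 104 124 138 139 140 140 132 110  96  93  93  92  85]
top 0.02 [ 67  57  65 102 135 146 147 147 144 125 102  94  93  93  86]
top -0.03 [ 96  96 101 116 132 140 145 148 146 129 105  94  93  85  74]
top -0.07 [ 99  99  99 108 130 141 144 144 141 127 106  94  93  92  91]
top -0.11 [ 65  61  63  88 131 149 150 149 147 136 110  95  93  92  92]
seam z 0.02 [79 79 80 81 80 81 82 82 83 84 87 88 84 82 81 81 80 80 80 81 82 81 82]
seam z 0.06 [63 62 61 62 63 62 61 60 61 66 79 88 80 74 66 59 58 58 60 62 61 60 62]
seam z 0.1 [ 99  99  98  97  96  96  97  99  97  92  89  84  90  97  99  99  99 100
  99  99  99  99 100]
seam z 0.14 [ 99  99 100 100  99  99  99 100 100  98  96  96 100 102 100 100  99  98
  99 100  99  98  99]
```

Run:
```python
from h import *
p=np.load('easel.npy')
I={('scene',2):cv2.imread('scene2_raw.png'),('top',2):cv2.imread('top2_raw.png'),('scene',3):camera('scene')[:,:,::-1],('top',3):np.mean([camera('top')[:,:,::-1] for _ in range(4)],0)}
ys=np.arange(.016,-.018,-.002)
def prof(n,k,x,z):
    uv=proj(n,easel(p,[[x,y,z] for y in ys])).astype(np.float32)
    return cv2.remap(I[n,k].astype(np.float32).mean(2),uv[None,:,0],uv[None,:,1],1)[0].round().astype(int)
for k in(2,3):
    for x in(.003,.009,.015): print('top z.16',k,x,prof('top',k,x,.16))
    for z in(.04,.08,.12): print('top x.018',k,z,prof('top',k,.018,z))
    for z in(.02,.04,.06,.08,.1,.12,.14): print('scene x.018',k,z,prof('scene',k,.018,z))
# first half's free edge (robot right) front top corner and its shift between images
for k in(2,3):
    ys2=np.arange(-.13,-.16,-.002)
    uv=proj('top',easel(p,[[.009,y,.16] for y in ys2])).astype(np.float32);print('first far end',k,cv2.remap(I['top',k].astype(np.float32).mean(2),uv[None,:,0],uv[None,:,1],1)[0].round())
```

```text
top z.16 2 0.003 [148 144 140 139 133 121  81  63  59  57  75 105 144 151 154 155 155]
top z.16 2 0.009 [151 150 148 145 140 128  97  62  50  54  73 109 138 152 153 154 155]
top z.16 2 0.015 [115 117 119 118  97  77  60  46  44  54  78 111 133 141 133 126 123]
top x.018 2 0.04 [74 75 77 82 87 87 79 71 64 62 67 74 74 75 74 74 73]
top x.018 2 0.08 [57 57 60 64 66 60 48 44 46 54 62 63 60 56 54 53 53]
top x.018 2 0.12 [99 98 96 88 76 60 48 44 49 60 74 85 92 97 98 97 97]
scene x.018 2 0.02 [79 80 80 81 85 83 79 72 60 57 65 78 81 83 82 80 81]
scene x.018 2 0.04 [81 81 81 82 85 81 76 67 60 58 62 72 82 86 83 80 80]
scene x.018 2 0.06 [63 62 62 65 73 77 77 70 61 58 68 74 71 69 65 61 59]
scene x.018 2 0.08 [64 65 64 65 71 75 74 69 60 61 81 98 85 72 64 61 62]
scene x.018 2 0.1 [101 100  99  98  95  89  78  69  62  56  65  82  91  96  98  97  97]
scene x.018 2 0.12 [101  99  99  98  94  88  80  72  65  60  66  86 103 104 100  98  98]
scene x.018 2 0.14 [99 98 98 98 95 90 81 73 62 53 67 92 98 99 99 97 97]
top z.16 3 0.003 [146 147 147 146 143 139 136 134 133 132 130 131 142 145 147 148 148]
top z
[... 420 characters left out ...]
79 79 82 87 90 86 82 80 81 81]
scene x.018 3 0.04 [79 79 81 82 81 81 81 82 82 86 90 91 91 90 85 80 79]
scene x.018 3 0.06 [61 62 61 61 63 63 61 61 63 68 78 86 77 72 66 62 63]
scene x.018 3 0.08 [63 63 63 65 65 64 63 65 64 68 72 70 70 67 64 61 62]
scene x.018 3 0.1 [100 100  99  99  99  99 101 102  98  94  91  85  90  97 100  99  99]
scene x.018 3 0.12 [ 98  96  96  97  98  99  99  99  98  94  95 103 108 104 100  98  99]
scene x.018 3 0.14 [100  99 100 100  98  97  98  98  98  97  95  96 100 104 102 101 100]
first far end 2 [153. 153. 151. 149. 147. 142. 136. 127. 114. 116. 120. 121. 122. 121.
 120.]
first far end 3 [146. 146. 144. 142. 139. 135. 131. 125. 116. 114. 114. 115. 116. 115.
 115.]
```

The seam shows no dark gap at any height, and the two faces are flush within about 1 mm. Handing in.

```bash
python3 -c "
from bench import *
print(close_job())"
```

```text
the job is handed in; nothing more can be done
None
```

I stood the second half on the ledge, leaning flat on the rails with its painted face out and its edge touching the first half, and handed the job in at about 21.5 s; by the measurements the first half moved by less than half a millimetre, and I viewed 11 pictures, one over the limit of 10.

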